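Load the ratchet turntable and wind the pepper mill round to its pointer

TASK

Stand the pepper mill upright on the empty place of the turntable tray and let go. Then check the tray's freewheel with its lever: swing the lever away until it stops (the tray must stay put), pull it all the way towards you (the tray must come along), swing it away to the stop once more and pull again only until the mill stands at the fixed pointer. Turn the tray by the lever alone, never with the fingers on the tray, do not upset the jars on it or the things around it, and let go of everything at the end.

Things in the scene. Friction and masses are not known exactly. Their poses are not given: they have to be found in the camera images.
- pepper_mill: dark wooden pepper mill, 160 mm tall, round, the only tall mill; body 58 mm wide up to 115 mm, head 50 mm wide from 116 to 149 mm, small metal knob on top. Origin at the centre of its underside, z up. 0.2 kg or so. It starts on the worktop to the right of the turntable
- carousel: the turntable's fixed foot, a dark steel disc 190 mm wide; stays put. Origin on the turning axis at worktop level; z up, x points away from the robot and 0.2 to 0.5 rad to the right, y to the left. A steel arm along its -y side carries the pointer, a 58 mm high dark tab 152 mm from the axis
- tray: round pale wooden tray, 264 mm over its 40 saw teeth, top face 36 mm above the worktop; turns about the turntable's axis, stays where left (friction 0.2 N m). A sprung pawl on the lever catches its teeth: it can be driven anticlockwise only, never back. Four places 85 mm from the axis, each a thin dark ring 76 mm wide; three hold jars up to 100 mm tall. Origin on the axis at worktop level
- place (a point): centre of the tray's empty place, at the height of the tray's top face (36 mm above the worktop); turns with the tray. At the start it is on the robot's side of the tray, 1.1 to 1.5 rad clockwise (seen from above) of the pointer
- mark (a point): fixed point 85 mm from the axis in the direction of the pointer, at the height of the tray's top face: the empty place lies exactly at the pointer when it is here
- lever (a joint): angle of the swing lever about the turntable's vertical axis, rad; 0 = far stop, 1.0 = near stop; grows anticlockwise seen from above (pulled towards the robot). At 0.5 it points along the foot's +y axis . Growing, it carries the tray along after at most 0.17 rad of play; falling, it slips and the tray stays. It stays where left; turning it takes 1 to 3 N at the grip
- grip (a point): centre of the lever's upright black round grip, 25 mm in diameter, from 48 to 112 mm above the worktop; this point is 90 mm above the worktop and 180 mm from the turntable's axis, and moves with the lever
- honey_jar: jar with a red lid, 65 mm wide, 90 mm tall, loose on the tray (origin under its centre)
- salt_shaker: glass salt shaker, 44 mm wide, 90 mm tall, loose on the tray (origin under its centre)
- spice_0: spice jar, 45 mm wide, 100 mm tall, loose on the tray (origin under its centre)
- mug: mug, 100 mm tall, 120 mm over its handle, bystander on the right of the worktop (origin under its centre)
- tin: flat tin, 86 mm wide, 40 mm tall, bystander on the right of the worktop (origin under its centre)

How it is judged:
By the outcome, as a careful person would: the job done as asked, in the order asked, and still so for the second after the job is handed in, with the robot touching nothing.
It also fails if it takes over 64 s, if anything falls off the work surface, if the arm or the gripper's body presses on something with over 40 N, if the wrist force passes 120 N, or if a joint passes its speed limit or range.

ROBOT

A 7-joint arm with a two-finger parallel gripper is mounted at the origin on a cart in front of the work surface, level with it; the furniture and walls round the work are solid. World frame = base frame: x ahead of the robot, y to its left, z up, the work surface at z = 0. Lengths are in mm, angles in rad, forces in N, time in s.
With the tool pointing down it reaches from about 400 to 875 mm from the base axis. Payload 4.4 kg.
Tool frame: the origin (TCP) lies between the finger pads; the fingertips stand ctrl.tcp_to_tips ahead of it and the grasp point (between the pads) lies 8 mm behind it (ctrl.tcp_to_tips is the distance from the TCP to the fingertips, in mm); z points along the fingers, y is the direction in which the jaws open and shut (so a half turn about z gives the same grasp; the last joint's range is limited). The gripper opens to 85 mm and grips with 20 to 120 N. Pads are 22 mm wide; open, the fingers measure 114 mm over their backs; the gripper's body (76 mm by 85 mm) begins 54 mm behind the grasp point. The pads swing forward as they close: fully open they stand 13 mm farther back than shut.
Start: joints at [-0.822, 0.628, 0.038, 1.517, -0.027, 0.996, -0.02], TCP at [472.922, 445.94, 242.313] pointing down, gripper open.
Joint ranges: [-3.06, 3.06], [-0.37, 2.12], [-1.25, 1.32], [0.18, 2.47], [-1.1, 4.24], [0.23, 1.98], [-2.94, 2.94]. Speed limits (rad/s): [2.57, 2.57, 3.14, 3.14, 3.14, 3.14, 3.14].

INTERFACE

Orientations are given as [roll, pitch, yaw] about the fixed x, y, z axes, in that order (R = Rz(yaw) Ry(pitch) Rx(roll)).
In Python, from cell import ctrl gives the robot as it stands.
- The arm moves only by the tool send_rows, never from a script. Its argument "rows" is a list of rows, each an object of numbers: "x", "y", "z": the shift along the world's x, y, z in cm; "roll": the turn about the world's z in degrees; "claw": the closure, from 0 (fully open) to 1 (shut). A call has 1 to 5 rows; each row is the pose to reach, as a shift and turn from the pose commanded when the call began; what a row does not reach only later rows make up. A row lasts 1/12 s, in which the tool goes at most 41.7 mm and 7.16 degrees, less where a joint would pass 70% of its speed; a pose out of reach is approached as far as the arm can. A call with a gripper value outside its range is refused whole. The fingers move at their own pace and stop on an object; the grip force is fixed at half the most. Time passes only in rows, so rows that repeat a pose let the fingers close. It gives the time, the measured TCP pose, the force and the opening at its end, in the units of the state.
- ctrl.read_state(): the state, without advancing time (a new reading comes with each control period).
- ctrl.get_image(name): name is "scene" or "top" or "wrist"; returns (picture, depth): 384x512x3 uint8, blue, green, red; 384x512 float32, mm along the optical axis (not along the pixel's ray), 0 where there is no reading.
- ctrl.get_calibration(name): a dict with "intrinsics" (3x3 intrinsics, pixels), "T" (4x4, takes a point from camera to world coordinates). Camera axes: x right, y down, z forward; pixel columns grow to the right and rows downward; lengths in mm; the calibration is good to about 2 mm. The wrist camera is an equidistant fisheye: a pixel r from the principal point sees the ray r / f radians off the axis. A picture is of the moment at which its call begins: read the wrist's pose just before it. get_calibration takes no time and is no camera call; for the wrist camera it gives the pose at the moment of the call.
- ctrl.finish_job(): hands the job in, once; it reports no verdict.
Trained networks look in the newest picture that a camera, given by its name, has taken for a name from the list of things; names that differ only in an ending like _2 or _b are one class to them, and where a whole thing is asked for, a point or a joint stands for the part that bears it (a point fixed in the world has none). Each returns a list of dicts, best first, with "confidence" (0 to 1); they miss things now and then, are a little off and sometimes report something else, mostly with a low value. They report only what shows in the picture. A call takes as long as a camera call.
- ctrl.recognise(camera, query): "uv" ([column, row] in pixels, amid what is visible of it).
- ctrl.regions_of(camera, query): "region" (384x512 bool, what is visible of it) and "uv" ([column, row] in pixels, amid what is visible of it).
- ctrl.place_of(camera, query): "uv" ([column, row] in pixels: a listed point, or the origin of a listed thing).
The state is a dict: "clock": time; "qpos": joint angles; "qd": joint speeds; "tau": joint torques, N m; "eef_pos": TCP position; "tool_rot": TCP orientation; "force": force on the tool from outside, world axes, zero at the start; "torque": the same for the moment, N m; "width": finger opening in mm.
Only numpy, scipy, OpenCV 4.12 (cv2) and the standard library are available. Lean on these libraries where they do the work, as an engineer would, in place of code of your own. Each camera call takes 0.05 s, during which the arm holds its last target. There are 200 camera calls.

## Working session

There is one attempt and no reset: what is moved stays moved. The work goes in short steps, Python scripts to look and compute and a tool call to move; the robot and the scene stay as the last step left them, time stands still between calls to the robot, and variables do not carry over. Pictures are saved under pics/ and viewed, on a budget of 10 in all, crops included, one or two more only if the job needs it, and the job is handed in when it is done.

Besides the shell and the picture viewer there is one more tool, called after "Call:" by a JSON object that holds its "name" and its "arguments", one argument or row to a line. send_rows: Moves the arm, as the interface text tells. Its arguments: {"type":"object","properties":{"rows":{"type":"array"}},"required":["rows"]}

```bash
mkdir -p pics; ls; cat > h.py <<'E'
import numpy as np, cv2
from cell import ctrl
def w(cam,uv,depth=None,z=None):
    c=ctrl.get_calibration(cam);K=np.array(c["intrinsics"]);T=np.array(c["T"])
    r=np.array([(uv[0]-K[0,2])/K[0,0],(uv[1]-K[1,2])/K[1,1],1.])
    if depth is not None: return (T@np.append(r*depth,1))[:3]
    d=T[:3,:3]@r; return T[:3,3]+d*(z-T[2,3])/d[2]
E
python3 - <<'E'
from h import *
s=ctrl.read_state();print({k:np.round(v,3) for k,v in s.items()},ctrl.tcp_to_tips)
for cam in("top","scene"):
    im,d=ctrl.get_image(cam);cv2.imwrite(f"pics/{cam}0.png",im);np.save(f"{cam}0.npy",d)
    print(cam,ctrl.get_calibration(cam)["T"][:3])
    for q,z in(("pepper_mill",0),("carousel",0),("place",36),("mark",36),("grip",90),("honey_jar",0),("salt_shaker",36),("spice_0",36),("mug",0),("tin",0)):
        for r in ctrl.place_of(cam,q)[:2]: print(cam,q,np.round(r["uv"]),round(r["confidence"],2),np.round(w(cam,r["uv"],z=36 if q=="honey_jar" else z)))
E
```

```text
pics
{'clock': np.float64(0.0), 'qpos': array([-0.822,  0.629,  0.038,  1.518, -0.027,  0.996, -0.02 ]), 'qd': array([ 0.001, -0.001, -0.001,  0.001, -0.   ,  0.001, -0.   ]), 'tau': array([ 1.0000e-03, -5.6341e+01,  1.2260e+00, -1.9344e+01,  1.1000e-02,
        1.1000e-02, -0.0000e+00]), 'eef_pos': array([472.465, 445.522, 241.401]), 'tool_rot': array([-3.14 ,  0.   ,  2.327]), 'force': array([0.326, 0.126, 0.82 ]), 'torque': array([ 0.002,  0.045, -0.022]), 'width': np.float64(85.355)} 11.0
top [[ 1.08037130e-02 -9.94387531e-01  1.05245987e-01  4.37745499e+02]
 [-9.99703068e-01 -8.44213198e-03  2.28583945e-02 -1.09073283e+02]
 [-2.18416019e-02 -1.05461691e-01 -9.94183472e-01  1.11025881e+03]]
top pepper_mill [314. 262.] 0.86 [ 394. -237.    0.]
top place [219. 208.] 0.65 [533.  15.  36.]
top place [206. 236.] 0.59 [458.  45.  36.]
top grip [155. 168.] 0.58 [626. 170.  90.]
top honey_jar [186. 197.] 0.6 [561. 101.  36.]
top spice_0 [233. 178.] 0.94 [611. -22.  36.]
top mug [317. 176.] 0.9 [ 624. -245.    0.]
top mug [251. 220.] 0.64 [504. -69.   0.]
top tin [350. 222.] 0.65 [ 502. -332.    0.]
top tin [317. 174.] 0.42 [ 629. -245.    0.]
scene [[-7.72208877e-01  5.21053788e-01 -3.63588230e-01  8.65832585e+02]
 [ 6.35262024e-01  6.22679037e-01 -4.56851156e-01  3.00830968e+02]
 [-1.16452566e-02 -5.83758313e-01 -8.11843963e-01  8.09225602e+02]]
scene pepper_mill [261. 160.] 0.78 [ 398. -233.    0.]
scene place [316. 222.] 0.78 [450.  38.  36.]
scene place [272. 210.] 0.6 [509. -61.  36.]
scene grip [306. 300.] 0.8 [627. 175.  90.]
scene honey_jar [297. 267.] 0.64 [570.  97.  36.]
scene salt_shaker [273. 208.] 0.8 [504. -62.  36.]
scene spice_0 [255. 247.] 0.77 [610.  -7.  36.]
scene mug [196. 197.] 0.55 [ 625. -243.    0.]
scene tin [212. 157.] 0.9 [ 503. -335.    0.]
```

```bash
python3 - <<'E'
import cv2,numpy as np
a=cv2.imread("pics/top0.png")[80:330,90:410];b=cv2.imread("pics/scene0.png")[80:380,150:400]
a=cv2.resize(a,None,fx=1.6,fy=1.6);b=cv2.resize(b,(int(250*400/300),400))[:, :280]
cv2.imwrite("pics/ab.png",np.hstack([a,b]));
E
```

```text
(no output)
```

View pics/ab.png

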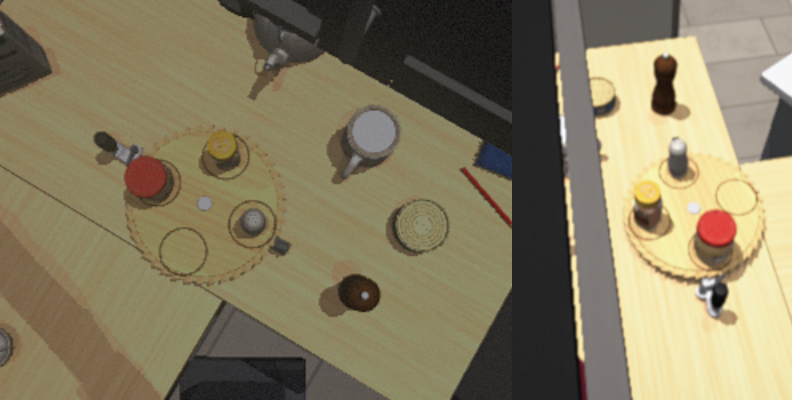

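The picture shows the empty ring at crop (183,251), the hub at (204,203), the pointer tab at (282,245), the grip at (105,143) and the mill at (360,293). Networks called the pointer tab and the salt shaker "mug" and "place" with low confidence, so I ignore those. Next I refine with depth.

```bash
cat >> h.py <<'E'
def cloud(cam,d):
    c=ctrl.get_calibration(cam);K=np.array(c["intrinsics"]);T=np.array(c["T"])
    v,u=np.mgrid[0:384,0:512]
    P=np.stack([(u-K[0,2])/K[0,0]*d,(v-K[1,2])/K[1,1]*d,d],-1)@T[:3,:3].T+T[:3,3]
    P[d<=0]=np.nan; return P
def circ(p):
    A=np.c_[2*p,np.ones(len(p))];s=np.linalg.lstsq(A,(p**2).sum(1),rcond=None)[0]
    return s[:2],np.sqrt(s[2]+s[:2]@s[:2])
def near(P,c,r,z0,z1):
    Q=P.reshape(-1,3);Q=Q[~np.isnan(Q[:,0])]
    return Q[(np.hypot(*(Q[:,:2]-c).T)<r)&(Q[:,2]>z0)&(Q[:,2]<z1)]
def ang(v): return np.arctan2(v[1],v[0])
E
python3 - <<'E'
from h import *
P=cloud("top",np.load("top0.npy"))
t=near(P,(535,17),140,30,43);h=cv2.convexHull(t[:,:2].astype(np.float32))
C,R=cv2.minEnclosingCircle(h);print("tray",C,R,"z",np.median(t[:,2]),"fit",circ(h[:,0].astype(float)))
print("hub",w("top",(217.5,206.9),z=38),w("scene",(0,0),z=38)[:0])
for n,c,r,a,b in(("millhead",(396,-235),45,118,175),("mill body",(396,-235),50,60,112),("point",(470,-105),50,45,66),("grip",(627,172),40,95,125),("honey",(565,100),40,115,140),("salt",(505,-62),40,110,140),("spice",(611,-15),40,125,150)):
    q=near(P,c,r,a,b)
    if len(q)>3:
        print(n,len(q),q.mean(0).round(1),"mec",np.round(cv2.minEnclosingCircle(q[:,:2].astype(np.float32))[0],1),np.round(cv2.minEnclosingCircle(q[:,:2].astype(np.float32))[1],1),"zmax",q[:,2].max().round(1))
print("ptr pix",P[233,266].round(1), P[237,204].round(1))
E
```

```text
tray (534.16064453125, 18.197345733642578) 131.55833435058594 z 35.73911638863569 fit (array([534.71717541,  18.48210161]), np.float64(130.29643061955335))
hub [534.14297083  17.55554307  38.        ] []
millhead 369 [ 395.8 -225.2  143.3] mec [ 395.2 -226.9] 25.0 zmax 162.0
mill body 4 [ 399.5 -209.    62.8] mec [ 399.5 -209.7] 9.1 zmax 64.5
point 36 [ 466.5 -106.4   57.6] mec [473.2 -90.3] 30.3 zmax 65.2
grip 84 [626.2 169.8 109.1] mec [627.6 171.4] 11.9 zmax 116.2
honey 558 [566.1  97.6 125.5] mec [566.9  98.3] 32.2 zmax 131.1
salt 158 [503.8 -64.8 120.9] mec [504.5 -64.4] 17.0 zmax 127.0
spice 273 [613.  -18.  136.1] mec [613.7 -17.3] 22.4 zmax 140.5
ptr pix [ 467.2 -109.2   54.6] [455.8  51.3  35.6]
```

Call:
{"name": "send_rows", "arguments": {
  "rows": [
    {"x": -2.3, "y": -20},
    {"x": -2.3, "y": -20},
    {"x": -2.3, "y": -20},
    {"x": -2.3, "y": -20},
    {"x": -2.3, "y": -20}
  ]
}}

```text
$.rows[0]: bad value
```

Call:
{"name": "send_rows", "arguments": {
  "rows": [
    {"x": -2.3, "y": -20},
    {"x": -2.3, "y": -20},
    {"x": -2.3, "y": -20},
    {"x": -2.3, "y": -20},
    {"x": -2.3, "y": -20}
  ]
}}

```text
$.rows[0]: bad value
```

Call:
{"name": "send_rows", "arguments": {
  "rows": [
    {"x": -2.1, "y": -18},
    {"x": -2.1, "y": -18},
    {"x": -2.1, "y": -18},
    {"x": -2.1, "y": -18},
    {"x": -2.1, "y": -18}
  ]
}}

```text
$.rows[0]: bad value
```

Call:
{"name": "send_rows", "arguments": {
  "rows": [
    {"x": -2.3, "y": -20, "z": 0, "roll": 0, "claw": 0},
    {"x": -2.3, "y": -20, "z": 0, "roll": 0, "claw": 0},
    {"x": -2.3, "y": -20, "z": 0, "roll": 0, "claw": 0},
    {"x": -2.3, "y": -20, "z": 0, "roll": 0, "claw": 0},
    {"x": -2.3, "y": -20, "z": 0, "roll": 0, "claw": 0}
  ]
}}

```text
clock: 1.52
eef_pos: [449.3, 242.8, 242.4]
tool_rot: [-3.141, 0.001, 2.326]
force: [0.6, -0.5, 0.3]
width: 85.3
```

Call:
{"name": "send_rows", "arguments": {
  "rows": [
    {"x": -2.3, "y": -20, "z": 0, "roll": 0, "claw": 0},
    {"x": -2.3, "y": -20, "z": 0, "roll": 0, "claw": 0},
    {"x": -2.3, "y": -20, "z": 0, "roll": 0, "claw": 0},
    {"x": -2.3, "y": -20, "z": 0, "roll": 0, "claw": 0},
    {"x": -2.3, "y": -20, "z": 0, "roll": 0, "claw": 0}
  ]
}}

```text
clock: 1.93
eef_pos: [426.2, 43.1, 242.6]
tool_rot: [-3.142, 0.001, 2.325]
force: [0.3, -0.6, 0.5]
width: 85.2
```

Call:
{"name": "send_rows", "arguments": {
  "rows": [
    {"x": -1.0, "y": -18, "z": 0, "roll": 0, "claw": 0},
    {"x": -1.0, "y": -18, "z": 0, "roll": 0, "claw": 0},
    {"x": -1.0, "y": -18, "z": 0, "roll": 0, "claw": 0},
    {"x": -1.0, "y": -18, "z": 0, "roll": 0, "claw": 0},
    {"x": -1.0, "y": -18, "z": 0, "roll": 0, "claw": 0}
  ]
}}

```text
clock: 2.35
eef_pos: [416.1, -140.6, 242.8]
tool_rot: [-3.14, 0.003, 2.319]
force: [-0.1, 0.2, 0.3]
width: 85.4
```

```bash
cat >> h.py <<'E'
def fish(uv,c,z):
    K=np.array(c["intrinsics"]);T=np.array(c["T"])
    a=np.array([(uv[0]-K[0,2])/K[0,0],(uv[1]-K[1,2])/K[1,1]]);r=np.hypot(*a)
    d=T[:3,:3]@np.append(a/max(r,1e-9)*np.sin(r),np.cos(r)); return T[:3,3]+d*(z-T[2,3])/d[2]
E
python3 - <<'E'
from h import *
print(ctrl.read_state()["eef_pos"].round(1))
c=ctrl.get_calibration("wrist");im,d=ctrl.get_image("wrist");cv2.imwrite("pics/w1.png",im)
print(np.round(c["T"][:3],2),c["intrinsics"])
for q,z in(("pepper_mill",0),("place",36)):
    for r in ctrl.place_of("wrist",q)[:2]: print(q,np.round(r["uv"]),round(r["confidence"],2),np.round(fish(r["uv"],c,z)))
E
```

```text
[ 416.1 -140.6  242.8]
[[ 7.3000e-01  6.5000e-01  1.9000e-01  3.6784e+02]
 [ 6.8000e-01 -7.0000e-01 -2.1000e-01 -8.7860e+01]
 [-0.0000e+00  2.8000e-01 -9.6000e-01  3.7235e+02]] [[297.31863964   0.         254.2241675 ]
 [  0.         297.31863964 196.22180183]
 [  0.           0.           1.        ]]
pepper_mill [200. 204.] 0.8 [ 397. -226.    0.]
place [390.  82.] 0.76 [456.  52.  36.]
```

View pics/w1.png

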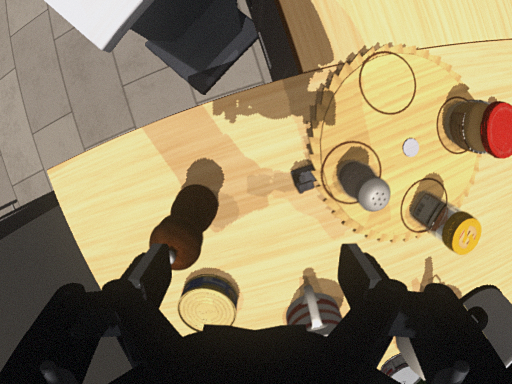

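Wrist view: mill upright, base seen at (200,204) → world (397,−226), agreeing with the depth fit; empty ring at (388,83); pointer tab at (303,178).

Call:
{"name": "send_rows", "arguments": {
  "rows": [
    {"x": -2.0, "y": -8.6, "z": 0, "roll": 0, "claw": 0},
    {"x": -2.0, "y": -8.6, "z": 0, "roll": 0, "claw": 0},
    {"x": -2.0, "y": -8.6, "z": 0, "roll": 0, "claw": 0},
    {"x": -2.0, "y": -8.6, "z": -4, "roll": 0, "claw": 0},
    {"x": -2.0, "y": -8.6, "z": -8, "roll": 0, "claw": 0}
  ]
}}

```text
clock: 2.92
eef_pos: [399.5, -220.2, 163.2]
tool_rot: [3.138, 0.007, 2.327]
force: [0.1, 0.6, -0.7]
width: 85.7
```

Call:
{"name": "send_rows", "arguments": {
  "rows": [
    {"x": 0, "y": 0, "z": -3.8, "roll": 0, "claw": 0},
    {"x": 0, "y": 0, "z": -3.8, "roll": 0, "claw": 0},
    {"x": 0, "y": 0, "z": -3.8, "roll": 0, "claw": 0.6},
    {"x": 0, "y": 0, "z": -3.8, "roll": 0, "claw": 0.6},
    {"x": 0, "y": 0, "z": -3.8, "roll": 0, "claw": 0.6}
  ]
}}

```text
clock: 3.33
eef_pos: [398.7, -220.3, 126.7]
tool_rot: [3.14, 0.004, 2.328]
force: [-0.7, -1.1, 0.9]
width: 51.2
```

Call:
{"name": "send_rows", "arguments": {
  "rows": [
    {"x": 0, "y": 0, "z": 0, "roll": 0, "claw": 0.6},
    {"x": 0, "y": 0, "z": 0, "roll": 0, "claw": 0.6},
    {"x": 0, "y": 0, "z": 0, "roll": 0, "claw": 0.6}
  ]
}}

```text
clock: 3.58
eef_pos: [399.1, -220.9, 127.4]
tool_rot: [3.139, 0.006, 2.327]
force: [-0.2, 0.7, 7.0]
width: 45.8
```

Call:
{"name": "send_rows", "arguments": {
  "rows": [
    {"x": 0, "y": 0, "z": 0, "roll": 0, "claw": 0.8},
    {"x": 0, "y": 0, "z": 0, "roll": 0, "claw": 0.8}
  ]
}}

```text
clock: 3.75
eef_pos: [399.1, -220.9, 127.4]
tool_rot: [3.139, 0.006, 2.327]
force: [-0.4, 0.2, 7.1]
width: 45.9
```

```bash
python3 - <<'E'
from h import *
im,d=ctrl.get_image("scene");im2,_=ctrl.get_image("wrist")
cv2.imwrite("pics/s2.png",np.hstack([cv2.resize(im[90:240,180:330],(400,400)),cv2.resize(im2,(400,300))[:300].copy() if 0 else cv2.copyMakeBorder(cv2.resize(im2,(400,300)),0,100,0,0,cv2.BORDER_CONSTANT)]))
E
```

```text
(no output)
```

View pics/s2.png

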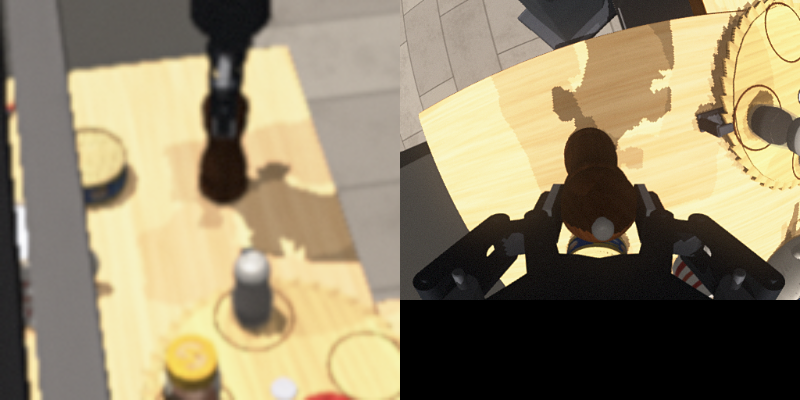

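```bash
python3 - <<'E'
from h import *
c=ctrl.get_calibration("wrist")
for uv in((258.6,290),(258.6,295)): print(fish(uv,c,157).round(1))
print(fish((238,180),c,58).round(1))
e=ctrl.read_state();print(e["eef_pos"],e["torque"])
E
```

```text
[ 398.6 -217.4  157. ]
[ 400.4 -219.3  157. ]
[ 374.8 -210.6   58. ]
[ 399.13754176 -220.88032827  127.39882167] [ 0.19452424 -0.01536163  0.02958438]
```

Scene and wrist views show the mill held upright by its head between the pads (knob amid the pads, wrist crop (602,229)); nothing else disturbed. Lift and carry.

Call:
{"name": "send_rows", "arguments": {
  "rows": [
    {"x": 0, "y": 0, "z": 3, "roll": 0, "claw": 0.8},
    {"x": 0, "y": 0, "z": 7, "roll": 0, "claw": 0.8},
    {"x": 0, "y": 0, "z": 11, "roll": 0, "claw": 0.8},
    {"x": 0, "y": 0.5, "z": 11.5, "roll": 0, "claw": 0.8},
    {"x": 0.6, "y": 3, "z": 11.5, "roll": 0, "claw": 0.8}
  ]
}}

```text
clock: 4.27
eef_pos: [404.6, -194.5, 244.4]
tool_rot: [3.138, 0.012, 2.32]
force: [0.1, -0.5, -1.9]
width: 45.8
```

Call:
{"name": "send_rows", "arguments": {
  "rows": [
    {"x": 0.7, "y": 3.5, "z": 0, "roll": 0, "claw": 0.8},
    {"x": 1.4, "y": 7, "z": 0, "roll": 0, "claw": 0.8},
    {"x": 2.1, "y": 10.5, "z": 0, "roll": 0, "claw": 0.8},
    {"x": 2.8, "y": 14, "z": 0, "roll": 0, "claw": 0.8},
    {"x": 3.5, "y": 17, "z": 0, "roll": 0, "claw": 0.8}
  ]
}}

```text
clock: 4.68
eef_pos: [438.2, -17.3, 241.1]
tool_rot: [3.138, 0.002, 2.328]
force: [-0.3, 0.3, -1.1]
width: 45.9
```

Call:
{"name": "send_rows", "arguments": {
  "rows": [
    {"x": 0.5, "y": 2.5, "z": 0, "roll": 0, "claw": 0.8},
    {"x": 1.0, "y": 4.5, "z": 0, "roll": 0, "claw": 0.8},
    {"x": 1.4, "y": 6, "z": 0, "roll": 0, "claw": 0.8},
    {"x": 1.5, "y": 6.8, "z": 0, "roll": 0, "claw": 0.8},
    {"x": 1.5, "y": 6.8, "z": 0, "roll": 0, "claw": 0.8}
  ]
}}

```text
clock: 5.1
eef_pos: [453.3, 50.0, 240.5]
tool_rot: [3.139, 0.001, 2.33]
force: [-0.3, -0.1, -1.2]
width: 45.9
```

```bash
python3 - <<'E'
from h import *
s=ctrl.read_state();print(s["eef_pos"].round(1),s["force"].round(1),s["torque"].round(2))
bz=s["eef_pos"][2]-127.4
ctrl_im={}
ims=[]
for cam in("scene","top","wrist"):
    c=ctrl.get_calibration(cam);im,d=ctrl.get_image(cam);ims.append(im)
    for r in ctrl.place_of(cam,"pepper_mill")[:1]: print(cam,np.round(r["uv"]),round(r["confidence"],2),np.round(fish(r["uv"],c,bz) if cam=="wrist" else w(cam,r["uv"],z=bz)))
cv2.imwrite("pics/s3.png",np.hstack([cv2.resize(ims[0][90:300,200:380],(390,455)),cv2.copyMakeBorder(cv2.resize(ims[2],(400,300)),0,155,0,0,cv2.BORDER_CONSTANT)]))
E
```

```text
[453.3  50.  240.5] [-0.3 -0.1 -1.2] [ 0.02  0.02 -0.09]
scene [323. 204.] 0.84 [442.  40. 113.]
top [204. 240.] 0.81 [448.  39. 113.]
wrist [242. 195.] 0.73 [447.  37. 113.]
```

View pics/s3.png

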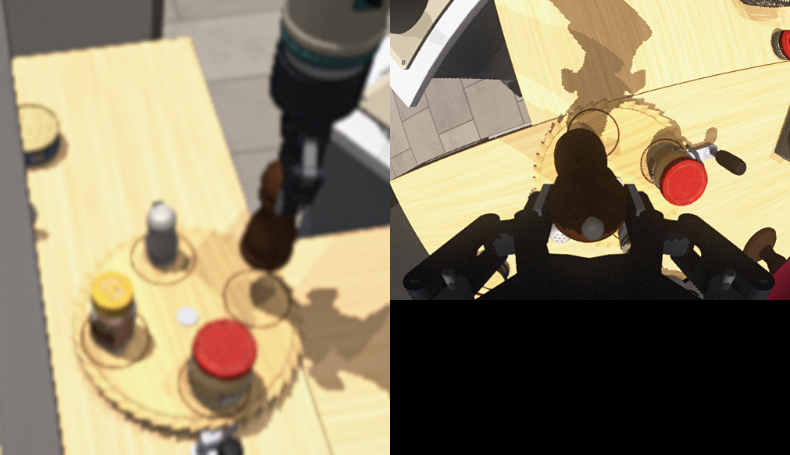

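The mill hangs a few degrees tilted in the jaws (base about 8–13 mm towards the robot/right of the TCP). I'll shift so its base is over the ring, lower to just above the tray and look.

Call:
{"name": "send_rows", "arguments": {
  "rows": [
    {"x": 0.5, "y": 0.3, "z": -2, "roll": 0, "claw": 0.8},
    {"x": 0.9, "y": 0.6, "z": -4.5, "roll": 0, "claw": 0.8},
    {"x": 0.9, "y": 0.6, "z": -6.3, "roll": 0, "claw": 0.8},
    {"x": 0.9, "y": 0.6, "z": -6.8, "roll": 0, "claw": 0.8},
    {"x": 0.9, "y": 0.6, "z": -6.8, "roll": 0, "claw": 0.8}
  ]
}}

```text
clock: 5.82
eef_pos: [460.8, 53.1, 170.2]
tool_rot: [-3.138, -0.002, 2.326]
force: [-0.3, -0.7, -2.3]
width: 45.9
```

```bash
python3 - <<'E'
from h import *
s=ctrl.read_state();print(s["eef_pos"].round(1),s["force"].round(1),s["torque"].round(2))
bz=s["eef_pos"][2]-127.4
ims=[]
for cam in("top","wrist","scene"):
    c=ctrl.get_calibration(cam);im,d=ctrl.get_image(cam);ims.append(im)
    for r in ctrl.place_of(cam,"pepper_mill")[:1]: print(cam,np.round(r["uv"]),round(r["confidence"],2),np.round(fish(r["uv"],c,bz) if cam=="wrist" else w(cam,r["uv"],z=bz)))
cv2.imwrite("pics/s4.png",np.hstack([cv2.resize(ims[2][150:260,270:370],(390,429)),cv2.resize(ims[1][90:350,130:380],(400,429))]))
E
```

```text
[460.8  53.1 170.2] [-0.3 -0.7 -2.3] [ 0.02 -0.   -0.05]
top [205. 237.] 0.53 [456.  49.  43.]
wrist [245. 191.] 0.98 [456.  48.  43.]
```

View pics/s4.png

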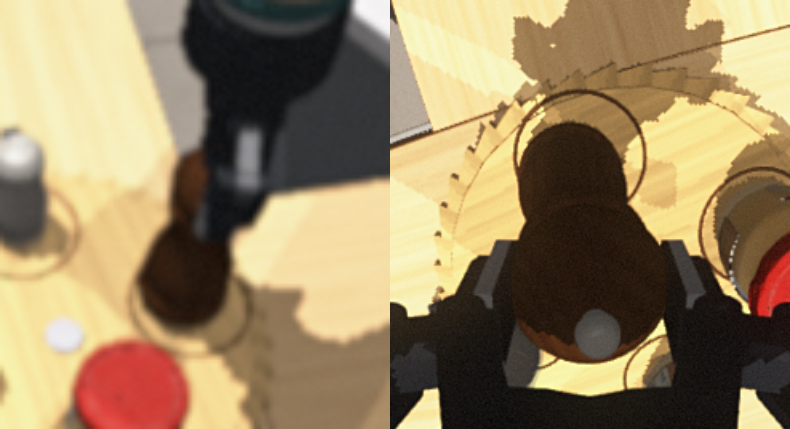

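```bash
python3 - <<'E'
from h import *
c=ctrl.get_calibration("wrist")
f=lambda x,y,z: fish(((x-390)/1.6+130,y/1.65+90),c,z)[:2].round(1)
p=np.array([f(*q,36) for q in((580,92),(540,107),(516,150),(522,185),(645,157),(636,190),(620,108))])
print("ring",circ(p))
b=np.array([f(*q,43) for q in((572,123),(540,134),(520,165),(521,180),(603,134),(626,165),(627,185))])
print("base",circ(b))
E
```

```text
ring (array([457.63912242,  52.53309957]), np.float64(37.49682513152639))
base (array([460.9358142 ,  43.52031859]), np.float64(30.69499174873878))
```

Call:
{"name": "send_rows", "arguments": {
  "rows": [
    {"x": -0.1, "y": 0.6, "z": -0.2, "roll": 0, "claw": 0.8},
    {"x": -0.1, "y": 0.6, "z": -0.4, "roll": 0, "claw": 0.8},
    {"x": -0.1, "y": 0.6, "z": -0.5, "roll": 0, "claw": 0.8},
    {"x": -0.1, "y": 0.6, "z": -0.5, "roll": 0, "claw": 0.8}
  ]
}}

```text
clock: 6.45
eef_pos: [460.7, 60.1, 166.1]
tool_rot: [-3.141, -0.0, 2.327]
force: [0.8, 0.1, -1.4]
width: 45.4
```

Call:
{"name": "send_rows", "arguments": {
  "rows": [
    {"x": 0, "y": 0, "z": -0.1, "roll": 0, "claw": 0.8},
    {"x": 0, "y": 0, "z": -0.2, "roll": 0, "claw": 0.8},
    {"x": 0, "y": 0, "z": -0.2, "roll": 0, "claw": 0.8}
  ]
}}

```text
clock: 6.7
eef_pos: [460.8, 59.8, 164.1]
tool_rot: [-3.141, -0.0, 2.327]
force: [0.7, 0.3, -1.4]
width: 46.0
```

Call:
{"name": "send_rows", "arguments": {
  "rows": [
    {"x": 0, "y": 0, "z": -0.1, "roll": 0, "claw": 0.8},
    {"x": 0, "y": 0, "z": -0.2, "roll": 0, "claw": 0.8},
    {"x": 0, "y": 0, "z": -0.2, "roll": 0, "claw": 0.8}
  ]
}}

```text
clock: 6.95
eef_pos: [461.6, 59.5, 163.4]
tool_rot: [3.141, 0.001, 2.326]
force: [-1.4, -1.2, 10.7]
width: 45.7
```

Call:
{"name": "send_rows", "arguments": {
  "rows": [
    {"x": 0, "y": 0, "z": 0, "roll": 0, "claw": 0.4},
    {"x": 0, "y": 0, "z": 0, "roll": 0, "claw": 0.3},
    {"x": 0, "y": 0, "z": 0, "roll": 0, "claw": 0.15},
    {"x": 0, "y": 0, "z": 0, "roll": 0, "claw": 0},
    {"x": 0, "y": 0, "z": 0, "roll": 0, "claw": 0}
  ]
}}

```text
clock: 7.37
eef_pos: [460.9, 60.0, 162.2]
tool_rot: [-3.142, -0.0, 2.327]
force: [0.7, -0.3, 0.5]
width: 85.5
```

Call:
{"name": "send_rows", "arguments": {
  "rows": [
    {"x": 0, "y": 0, "z": 4, "roll": 0, "claw": 0},
    {"x": 0, "y": 0, "z": 8, "roll": 0, "claw": 0},
    {"x": 0, "y": 0, "z": 10, "roll": 0, "claw": 0},
    {"x": 0, "y": 0, "z": 10, "roll": 0, "claw": 0}
  ]
}}

```text
clock: 7.7
eef_pos: [463.9, 60.4, 266.5]
tool_rot: [3.134, 0.005, 2.327]
force: [1.1, 0.3, 0.5]
width: 85.3
```

```bash
python3 - <<'E'
from h import *
s=ctrl.read_state();print(s["eef_pos"].round(1),s["force"].round(1))
c=ctrl.get_calibration("wrist");im,d=ctrl.get_image("wrist");cv2.imwrite("pics/w5.png",im)
for q,z in(("pepper_mill",36),("place",36)):
    for r in ctrl.place_of("wrist",q)[:1]: print(q,np.round(r["uv"]),round(r["confidence"],2),np.round(fish(r["uv"],c,z)))
E
```

```text
[463.9  60.4 266.5] [1.1 0.3 0.5]
pepper_mill [248. 170.] 0.72 [460.  56.  36.]
```

View pics/w5.png

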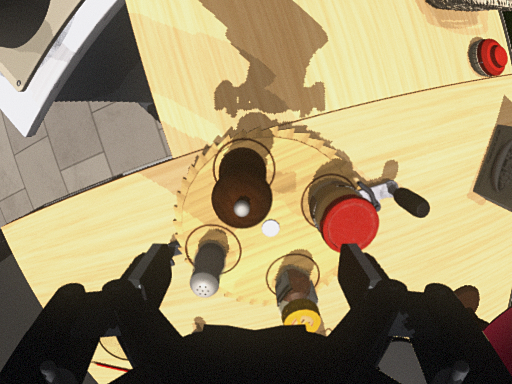

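Wrist view: the mill stands upright within its ring (ring centre ≈ (244,167), base ≈ (244,171)); jars in place, grip at (410,202). On to the lever, turning the jaws tangential.

Call:
{"name": "send_rows", "arguments": {
  "rows": [
    {"x": 3, "y": 2.2, "z": 0, "roll": -7, "claw": 0},
    {"x": 6, "y": 4.4, "z": 0, "roll": -14, "claw": 0},
    {"x": 9, "y": 6.6, "z": 0, "roll": -21, "claw": 0},
    {"x": 12, "y": 8.8, "z": 0, "roll": -28, "claw": 0},
    {"x": 15, "y": 10, "z": 0, "roll": -35, "claw": 0}
  ]
}}

```text
clock: 8.27
eef_pos: [610.8, 163.5, 259.8]
tool_rot: [-3.138, -0.001, 1.713]
force: [0.5, 1.0, 0.5]
width: 84.9
```

Call:
{"name": "send_rows", "arguments": {
  "rows": [
    {"x": 1, "y": 1, "z": 0, "roll": -7, "claw": 0},
    {"x": 1.4, "y": 1.1, "z": 0, "roll": -14, "claw": 0},
    {"x": 1.4, "y": 1.1, "z": 0, "roll": -21, "claw": 0},
    {"x": 1.4, "y": 1.1, "z": 0, "roll": -28, "claw": 0},
    {"x": 1.4, "y": 1.1, "z": 0, "roll": -35, "claw": 0}
  ]
}}

```text
clock: 8.68
eef_pos: [623.9, 170.7, 259.5]
tool_rot: [-3.139, 0.003, 1.099]
force: [0.2, -0.4, 0.7]
width: 85.4
```

```bash
python3 - <<'E'
from h import *
s=ctrl.read_state();print(s["eef_pos"].round(1),s["tool_rot"].round(3),s["qpos"].round(2))
c=ctrl.get_calibration("wrist");im,d=ctrl.get_image("wrist");cv2.imwrite("pics/w6.png",im)
for r in ctrl.place_of("wrist","grip")[:2]: print(np.round(r["uv"]),round(r["confidence"],2),np.round(fish(r["uv"],c,90)))
im,d=ctrl.get_image("top");np.save("top1.npy",d);cv2.imwrite("pics/top1.png",im)
for q,z in(("pepper_mill",36),("grip",90)):
    for r in ctrl.place_of("top",q)[:1]: print(q,np.round(r["uv"]),round(r["confidence"],2),np.round(w("top",r["uv"],z=z)))
P=cloud("top",d);q=near(P,(457,51),45,150,190);print("head",len(q),cv2.minEnclosingCircle(q[:,:2].astype(np.float32)))
E
```

```text
[623.9 170.7 259.5] [-3.139e+00  3.000e-03  1.099e+00] [-0.55  0.64  0.41  1.51 -0.27  1.05 -0.54]
[257. 177.] 0.81 [628. 173.  90.]
[189. 291.] 0.39 [489.  84.  90.]
pepper_mill [203. 240.] 0.92 [449.  54.  36.]
grip [153. 164.] 0.82 [635. 176.  90.]
head 367 ((457.2502746582031, 53.3140869140625), 24.927879333496094)
```

Call:
{"name": "send_rows", "arguments": {
  "rows": [
    {"x": 0.4, "y": 0.1, "z": -4, "roll": 0, "claw": 0},
    {"x": 0.4, "y": 0.1, "z": -8, "roll": 0, "claw": 0},
    {"x": 0.4, "y": 0.1, "z": -12, "roll": 0, "claw": 0},
    {"x": 0.4, "y": 0.1, "z": -16, "roll": 0, "claw": 0},
    {"x": 0.4, "y": 0.1, "z": -17.3, "roll": 0, "claw": 0}
  ]
}}

```text
clock: 9.35
eef_pos: [624.6, 171.3, 83.3]
tool_rot: [-3.134, 0.006, 1.107]
force: [-1.2, -0.9, -0.2]
width: 85.4
```

Call:
{"name": "send_rows", "arguments": {
  "rows": [
    {"x": 0, "y": 0, "z": 0, "roll": 0, "claw": 0.3},
    {"x": 0, "y": 0, "z": 0, "roll": 0, "claw": 0.62},
    {"x": 0, "y": 0, "z": 0, "roll": 0, "claw": 0.62},
    {"x": 0, "y": 0, "z": 0, "roll": 0, "claw": 0.62}
  ]
}}

```text
clock: 9.68
eef_pos: [631.0, 172.2, 92.2]
tool_rot: [3.138, -0.003, 1.105]
force: [-0.2, 0.1, 0.3]
width: 38.6
```

```bash
python3 - <<'E'
from h import *
s=ctrl.read_state();print(s["eef_pos"].round(1),s["force"].round(1),s["width"])
P=cloud("top",np.load("top1.npy"))
q=near(P,(465,-108),30,50,64);print("ptr",len(q),np.median(q,0).round(1),q[:,:2].min(0),q[:,:2].max(0))
for uv in ctrl.place_of("top","mark")[:1]: print(uv)
# pointer in earlier wrist picture w5? hub via top1
t=near(P,(535,17),145,30,43);h=cv2.convexHull(t[:,:2].astype(np.float32));print("tray",cv2.minEnclosingCircle(h))
cv2.imwrite("pics/c.png",np.hstack([cv2.resize(cv2.imread("pics/top1.png")[190:270,160:290],(520,320),interpolation=cv2.INTER_CUBIC),cv2.resize(ctrl.get_image("wrist")[0],(270,203)) if 0 else np.vstack([cv2.resize(ctrl.get_image("wrist")[0],(270,203)),np.zeros((117,270,3),np.uint8)])]))
E
```

```text
[631.  172.2  92.2] [-0.2  0.1  0.3] 38.63327282071043
ptr 33 [ 464.6 -111.7   57.9] [ 457.08735787 -119.33918501] [ 472.22390095 -101.58326666]
tray ((537.7852172851562, 24.311677932739258), 137.37339782714844)
```

View pics/c.png

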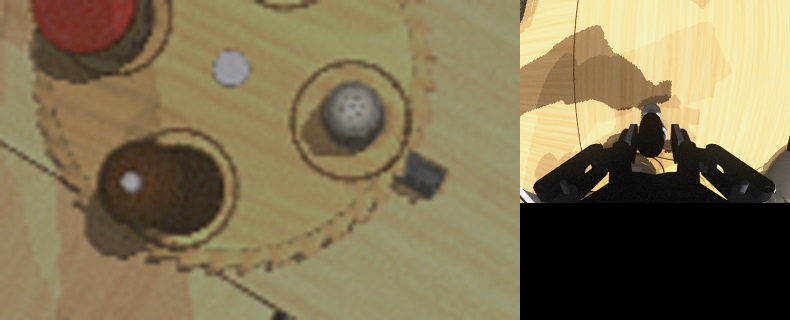

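Top view: mill within its ring near crop (170,190), knob at (130,182), pointer tab at (425,175); wrist view: grip between the pads. First swing away.

Call:
{"name": "send_rows", "arguments": {
  "rows": [
    {"x": 0.5, "y": -0.4, "z": 0, "roll": -2, "claw": 0.68},
    {"x": 1.2, "y": -1.0, "z": 0, "roll": -6, "claw": 0.68},
    {"x": 1.9, "y": -1.6, "z": 0, "roll": -11, "claw": 0.68},
    {"x": 2.8, "y": -2.5, "z": 0, "roll": -16, "claw": 0.68},
    {"x": 3.7, "y": -3.4, "z": 0, "roll": -20, "claw": 0.68}
  ]
}}

```text
clock: 10.2
eef_pos: [666.8, 138.2, 90.2]
tool_rot: [3.142, -0.001, 0.751]
force: [-1.0, 0.7, -0.2]
width: 27.0
```

Call:
{"name": "send_rows", "arguments": {
  "rows": [
    {"x": 0.6, "y": -0.7, "z": 0, "roll": -3, "claw": 0.68},
    {"x": 1.2, "y": -1.5, "z": 0, "roll": -6, "claw": 0.68},
    {"x": 1.6, "y": -2.1, "z": 0, "roll": -8, "claw": 0.68}
  ]
}}

```text
clock: 10.45
eef_pos: [683.2, 116.1, 90.0]
tool_rot: [3.141, -0.001, 0.612]
force: [0.8, 0.5, -0.4]
width: 27.4
```

Call:
{"name": "send_rows", "arguments": {
  "rows": [
    {"x": 0.2, "y": -0.25, "z": 0, "roll": 0, "claw": 0.68},
    {"x": 0.35, "y": -0.5, "z": 0, "roll": 0, "claw": 0.68},
    {"x": 0.35, "y": -0.5, "z": 0, "roll": 0, "claw": 0.68}
  ]
}}

```text
clock: 10.7
eef_pos: [684.4, 114.3, 89.6]
tool_rot: [-3.137, -0.0, 0.618]
force: [-3.6, 4.3, 3.5]
width: 27.4
```

Call:
{"name": "send_rows", "arguments": {
  "rows": [
    {"x": 0.2, "y": -0.3, "z": 0, "roll": 0, "claw": 0.68},
    {"x": 0.3, "y": -0.45, "z": 0, "roll": 0, "claw": 0.68},
    {"x": 0.3, "y": -0.45, "z": 0, "roll": 0, "claw": 0.68}
  ]
}}

```text
clock: 10.95
eef_pos: [684.5, 114.2, 89.4]
tool_rot: [-3.129, 0.002, 0.621]
force: [-8.1, 9.2, 7.4]
width: 27.6
```

```bash
python3 - <<'E'
from h import *
s=ctrl.read_state();e=s["eef_pos"];print(e.round(1),s["force"].round(1),s["width"],np.degrees(ang(e[:2]-[534.3,18])),s["qpos"].round(2))
im,d=ctrl.get_image("top");np.save("top2.npy",d)
P=cloud("top",d)
for c,a,b in(((457,53),160,190),((504,-64),110,140)):
    q=near(P,c,45,a,b);m=np.array(cv2.minEnclosingCircle(q[:,:2].astype(np.float32))[0]);print(m,np.degrees(ang(m-[534.3,18]))%360)
E
```

```text
[684.5 114.2  89.4] [-8.1  9.2  7.4] 27.579855806861033 32.62513867965293 [-0.44  0.91  0.45  1.5  -0.49  0.85 -0.77]
[457.17709351  53.20298386] 155.4655296946043
[504.2288208  -64.42694855] 249.95690885045087
```

Far stop confirmed (TCP 1 mm move under 14 N; mill and salt unmoved). Now the full pull.

Call:
{"name": "send_rows", "arguments": {
  "rows": [
    {"x": -0.9, "y": 1.6, "z": 0, "roll": 2, "claw": 0.68},
    {"x": -1.5, "y": 2.5, "z": 0, "roll": 4, "claw": 0.68},
    {"x": -2.4, "y": 3.4, "z": 0, "roll": 8, "claw": 0.68},
    {"x": -3.3, "y": 4.3, "z": 0, "roll": 12, "claw": 0.68},
    {"x": -4.2, "y": 5.1, "z": 0, "roll": 16, "claw": 0.68}
  ]
}}

```text
clock: 11.42
eef_pos: [646.7, 159.0, 89.6]
tool_rot: [3.139, -0.001, 0.902]
force: [1.8, -1.8, 0.4]
width: 27.3
```

Call:
{"name": "send_rows", "arguments": {
  "rows": [
    {"x": -1.0, "y": 0.75, "z": 0, "roll": 4, "claw": 0.68},
    {"x": -2.1, "y": 1.4, "z": 0, "roll": 8, "claw": 0.68},
    {"x": -3.2, "y": 2.0, "z": 0, "roll": 12, "claw": 0.68},
    {"x": -4.3, "y": 2.6, "z": 0, "roll": 16, "claw": 0.68},
    {"x": -5.5, "y": 3.0, "z": 0, "roll": 20, "claw": 0.68}
  ]
}}

```text
clock: 11.83
eef_pos: [591.9, 189.1, 89.6]
tool_rot: [3.138, -0.001, 1.251]
force: [1.9, 0.3, -0.6]
width: 27.4
```

Call:
{"name": "send_rows", "arguments": {
  "rows": [
    {"x": -1.2, "y": 0.4, "z": 0, "roll": 4, "claw": 0.68},
    {"x": -2.4, "y": 0.6, "z": 0, "roll": 8, "claw": 0.68},
    {"x": -3.6, "y": 0.8, "z": 0, "roll": 12, "claw": 0.68},
    {"x": -4.6, "y": 0.9, "z": 0, "roll": 15, "claw": 0.68},
    {"x": -5.2, "y": 0.9, "z": 0, "roll": 17, "claw": 0.68}
  ]
}}

```text
clock: 12.25
eef_pos: [538.8, 198.4, 89.6]
tool_rot: [3.14, -0.001, 1.547]
force: [1.0, 0.3, -0.7]
width: 27.3
```

Call:
{"name": "send_rows", "arguments": {
  "rows": [
    {"x": -0.3, "y": 0, "z": 0, "roll": 0, "claw": 0.68},
    {"x": -0.6, "y": 0, "z": 0, "roll": 0, "claw": 0.68},
    {"x": -1.0, "y": 0, "z": 0, "roll": 0, "claw": 0.68},
    {"x": -1.0, "y": 0, "z": 0, "roll": 0, "claw": 0.68}
  ]
}}

```text
clock: 12.58
eef_pos: [532.3, 197.8, 89.8]
tool_rot: [3.135, -0.001, 1.54]
force: [5.7, 1.4, -2.2]
width: 27.4
```

Call:
{"name": "send_rows", "arguments": {
  "rows": [
    {"x": -0.2, "y": 0, "z": 0, "roll": 0, "claw": 0.68},
    {"x": -0.5, "y": 0, "z": 0, "roll": 0, "claw": 0.68},
    {"x": -0.5, "y": 0, "z": 0, "roll": 0, "claw": 0.68}
  ]
}}

```text
clock: 12.83
eef_pos: [532.0, 197.7, 90.2]
tool_rot: [3.126, -0.002, 1.539]
force: [13.3, 2.1, -9.7]
width: 27.3
```

```bash
cat >> h.py <<'E'
A=np.array([534.3,18])
def tray(d):
    P=cloud("top",d)
    Q=P.reshape(-1,3);Q=Q[~np.isnan(Q[:,0])]
    k=(np.hypot(*(Q[:,:2]-A).T)<118)&(Q[:,2]>110)&(Q[:,2]<215);Q=Q[k].astype(np.float32)
    lab=np.full(len(Q),-1);n=0
    for i in range(len(Q)):
        if lab[i]<0:
            st=[i];lab[i]=n
            while st:
                j=st.pop();m=np.where((lab<0)&(np.hypot(*(Q[:,:2]-Q[j,:2]).T)<9))[0];lab[m]=n;st+=list(m)
            n+=1
    for k in range(n):
        q=Q[lab==k]
        if len(q)<40: continue
        zt=np.percentile(q[:,2],90);hi=q[q[:,2]>zt-(30 if zt>150 else 12)]
        m,r=cv2.minEnclosingCircle(hi[:,:2]);m=np.array(m);print("obj z%.0f"%zt,m.round(1),"r%.0f"%r,"rad%.1f"%np.hypot(*(m-A)),"ang%.1f"%(np.degrees(ang(m-A))%360))
E
python3 - <<'E'
from h import *
s=ctrl.read_state();e=s["eef_pos"];print(e.round(1),s["force"].round(1),np.degrees(ang(e[:2]-A)))
im,d=ctrl.get_image("top");cv2.imwrite("pics/top3.png",im)
print("before");tray(np.load("top2.npy"));print("after");tray(d)
E
```

```text
[532.  197.7  90.2] [13.3  2.1 -9.7] 90.72104797933255
beforeTraceback (most recent call last):
  File "<stdin>", line 4, in <module>
  File "h.py", line 40, in tray
    m,r=cv2.minEnclosingCircle(hi[:,:2]);m=np.array(m);print("obj z%.0f"%zt,m.round(1),"r%.0f"%r,"rad%.1f"%np.hypot(*(m-A)),"ang%.1f"%(np.degrees(ang(m-A))%360))
        ~~~~~~~~~~~~~~~~~~~~~~^^^^^^^^^^
cv2.error: OpenCV(4.12.0) /io/opencv/modules/imgproc/src/shapedescr.cpp:201: error: (-215:Assertion failed) count >= 0 && (depth == CV_32F || depth == CV_32S) in function 'minEnclosingCircle'
```

```bash
sed -i 's/minEnclosingCircle(hi\[:,:2\])/minEnclosingCircle(np.ascontiguousarray(hi[:,:2]))/' h.py
python3 - <<'E'
from h import *
im,d=ctrl.get_image("top")
print("before");tray(np.load("top2.npy"));print("after");tray(d)
E
```

```text
before
obj z138 [614.3 -17.1] r22 rad87.4 ang336.3
obj z128 [566.9  98.2] r32 rad86.5 ang67.9
obj z126 [504.  -64.3] r17 rad87.7 ang249.8
obj z185 [457.2  53.2] r25 rad84.8 ang155.5
after
obj z138 [610.7  58.8] r23 rad86.6 ang28.1
obj z125 [582.  -56.5] r17 rad88.5 ang302.6
obj z128 [490.2  92.2] r32 rad86.3 ang120.7
obj z186 [459.8 -22.3] r25 rad84.7 ang208.4
```

Pull 1 carried the tray 52.8° (mill 155.5°→208.4°, pointer ≈241.6°), near stop felt. Second swing away.

Call:
{"name": "send_rows", "arguments": {
  "rows": [
    {"x": 2.7, "y": 0, "z": 0, "roll": -4, "claw": 0.68},
    {"x": 4.9, "y": -0.3, "z": 0, "roll": -11, "claw": 0.68},
    {"x": 7.0, "y": -0.95, "z": 0, "roll": -18, "claw": 0.68},
    {"x": 9.0, "y": -1.8, "z": 0, "roll": -25, "claw": 0.68},
    {"x": 10.9, "y": -2.9, "z": 0, "roll": -32, "claw": 0.68}
  ]
}}

```text
clock: 13.35
eef_pos: [633.7, 169.1, 88.9]
tool_rot: [-3.14, 0.0, 0.978]
force: [-0.6, -0.1, -0.1]
width: 27.4
```

Call:
{"name": "send_rows", "arguments": {
  "rows": [
    {"x": 1.5, "y": -1.1, "z": 0, "roll": -6, "claw": 0.68},
    {"x": 2.9, "y": -2.4, "z": 0, "roll": -12, "claw": 0.68},
    {"x": 3.9, "y": -3.6, "z": 0, "roll": -17, "claw": 0.68},
    {"x": 4.6, "y": -4.5, "z": 0, "roll": -20, "claw": 0.68},
    {"x": 5.0, "y": -5.0, "z": 0, "roll": -22, "claw": 0.68}
  ]
}}

```text
clock: 13.77
eef_pos: [683.8, 116.3, 88.9]
tool_rot: [3.14, 0.001, 0.594]
force: [-1.2, 0.9, 0.1]
width: 27.2
```

Call:
{"name": "send_rows", "arguments": {
  "rows": [
    {"x": 0.2, "y": -0.3, "z": 0, "roll": 0, "claw": 0.68},
    {"x": 0.4, "y": -0.6, "z": 0, "roll": 0, "claw": 0.68},
    {"x": 0.6, "y": -0.9, "z": 0, "roll": 0, "claw": 0.68},
    {"x": 0.6, "y": -0.9, "z": 0, "roll": 0, "claw": 0.68}
  ]
}}

```text
clock: 14.1
eef_pos: [685.2, 114.8, 88.6]
tool_rot: [-3.13, 0.004, 0.603]
force: [-8.6, 6.7, 4.1]
width: 27.3
```

```bash
python3 - <<'E'
from h import *
s=ctrl.read_state();e=s["eef_pos"];print(e.round(1),s["force"].round(1),np.degrees(ang(e[:2]-A)),s["tool_rot"][2])
im,d=ctrl.get_image("top");tray(d)
E
```

```text
[685.2 114.8  88.6] [-8.6  6.7  4.1] 32.68129241938117 0.6029698159099177
obj z138 [610.9  59. ] r22 rad86.9 ang28.2
obj z126 [581.7 -56.1] r17 rad88.0 ang302.6
obj z128 [490.6  91.7] r32 rad85.7 ang120.7
obj z186 [459.8 -22.3] r25 rad84.7 ang208.4
```

Call:
{"name": "send_rows", "arguments": {
  "rows": [
    {"x": -1.0, "y": 1.4, "z": 0, "roll": 2, "claw": 0.68},
    {"x": -1.6, "y": 2.3, "z": 0, "roll": 5, "claw": 0.68},
    {"x": -2.5, "y": 3.2, "z": 0, "roll": 9, "claw": 0.68},
    {"x": -3.4, "y": 4.1, "z": 0, "roll": 13, "claw": 0.68},
    {"x": -4.3, "y": 4.9, "z": 0, "roll": 17, "claw": 0.68}
  ]
}}

```text
clock: 14.57
eef_pos: [645.9, 159.2, 89.4]
tool_rot: [3.14, -0.0, 0.902]
force: [0.4, -1.8, -0.3]
width: 27.4
```

Call:
{"name": "send_rows", "arguments": {
  "rows": [
    {"x": -0.9, "y": 0.7, "z": 0, "roll": 4, "claw": 0.68},
    {"x": -1.7, "y": 1.2, "z": 0, "roll": 7, "claw": 0.68},
    {"x": -2.5, "y": 1.7, "z": 0, "roll": 10, "claw": 0.68},
    {"x": -3.0, "y": 2.0, "z": 0, "roll": 12, "claw": 0.68},
    {"x": -3.3, "y": 2.1, "z": 0, "roll": 13, "claw": 0.68}
  ]
}}

```text
clock: 14.98
eef_pos: [612.8, 180.7, 89.5]
tool_rot: [3.141, -0.001, 1.127]
force: [1.7, 0.3, -0.4]
width: 27.4
```

```bash
python3 - <<'E'
from h import *
s=ctrl.read_state();e=s["eef_pos"];print(e.round(1),s["force"].round(1),np.degrees(ang(e[:2]-A)),s["tool_rot"][2])
im,d=ctrl.get_image("top");tray(d)
cv2.imwrite("pics/t4.png",cv2.resize(im[150:280,150:300],(690,598),interpolation=cv2.INTER_CUBIC))
P=cloud("top",d);q=near(P,(465,-108),30,50,64);print("ptr",len(q),np.median(q,0).round(1),np.degrees(ang(np.median(q,0)[:2]-A))%360)
E
```

```text
[612.8 180.7  89.5] [ 1.7  0.3 -0.4] 64.25416494838753 1.126600692236303
obj z126 [611.  -26.2] r17 rad88.5 ang330.1
obj z138 [582.9  90.3] r22 rad87.1 ang56.1
obj z186 [487.1 -52.5] r25 rad84.8 ang236.2
obj z128 [461.1  62.8] r32 rad85.8 ang148.5
ptr 33 [ 464.7 -111.7   57.8] 241.79815343305924
```

View pics/t4.png

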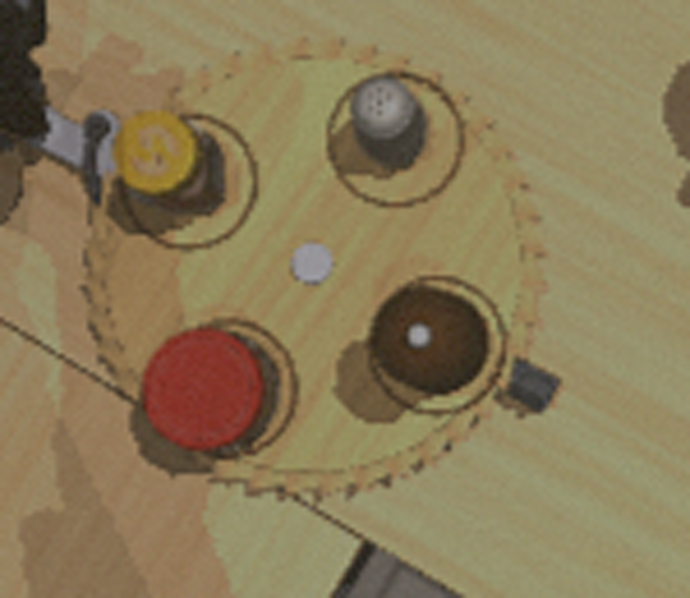

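```bash
python3 - <<'E'
from h import *
f=lambda x,y,z: w("top",(150+x/4.6,150+y/4.6),z=z)[:2]
h=f(312,263,38)
ringpts=np.array([f(x,y,36) for x,y in((437,276),(472,290),(500,320),(506,350),(490,390),(440,412),(395,388))])
c,r=circ(ringpts);print("hub",h,"ring",c,r)
for a in(A,h): print(np.degrees(ang(c-a))%360,[np.degrees(ang(f(*p,58)-a))%360 for p in((541,386),(536,388))])
E
```

```text
hub [533.43494869  16.69018119] ring [488.13420279 -56.77167098] 36.89576190164115
238.307837351411 [np.float64(242.12637212142766), np.float64(241.23736027099648)]
238.339661176113 [np.float64(242.18576173958206), np.float64(241.2879387881618)]
```

Top view: mill in its ring (ring centre ≈ (437,345)), pointer tab at (537,387), hub (312,263), all jars upright in their rings. Ring 238.3°, mill 236.2°, pointer 241.7°: pull about 4.2° more.

Call:
{"name": "send_rows", "arguments": {
  "rows": [
    {"x": -0.3, "y": 0.15, "z": 0, "roll": 1, "claw": 0.68},
    {"x": -0.6, "y": 0.25, "z": 0, "roll": 2, "claw": 0.68},
    {"x": -0.9, "y": 0.4, "z": 0, "roll": 3, "claw": 0.68},
    {"x": -1.2, "y": 0.5, "z": 0, "roll": 4, "claw": 0.68},
    {"x": -1.2, "y": 0.5, "z": 0, "roll": 4, "claw": 0.68}
  ]
}}

```text
clock: 15.45
eef_pos: [600.7, 184.8, 89.3]
tool_rot: [-3.141, -0.0, 1.194]
force: [-0.3, 0.2, 0.7]
width: 26.9
```

```bash
python3 - <<'E'
from h import *
s=ctrl.read_state();e=s["eef_pos"];print(e.round(1),s["force"].round(1),np.degrees(ang(e[:2]-A)))
im,d=ctrl.get_image("top");tray(d)
E
```

```text
[600.7 184.8  89.3] [-0.3  0.2  0.7] 68.30418185160494
obj z126 [614.3 -20.5] r17 rad88.7 ang334.3
obj z139 [577.7  92.9] r22 rad86.5 ang59.9
obj z186 [492.8 -55.9] r25 rad84.7 ang240.7
obj z128 [458.1  58.3] r32 rad86.2 ang152.1
```

Call:
{"name": "send_rows", "arguments": {
  "rows": [
    {"x": 0, "y": 0, "z": 0, "roll": 0, "claw": 0.4},
    {"x": 0, "y": 0, "z": 0, "roll": 0, "claw": 0.1},
    {"x": 0, "y": 0, "z": 0, "roll": 0, "claw": 0},
    {"x": 0, "y": 0, "z": 0, "roll": 0, "claw": 0}
  ]
}}

```text
clock: 15.83
eef_pos: [601.3, 184.3, 89.2]
tool_rot: [-3.141, 0.0, 1.192]
force: [-0.4, -0.2, 0.3]
width: 74.3
```

Call:
{"name": "send_rows", "arguments": {
  "rows": [
    {"x": 0, "y": 0, "z": 2, "roll": 0, "claw": 0},
    {"x": 0, "y": 0, "z": 6, "roll": 0, "claw": 0},
    {"x": 0, "y": 0, "z": 10, "roll": 0, "claw": 0},
    {"x": 0, "y": 0, "z": 14, "roll": 0, "claw": 0},
    {"x": 0, "y": 0, "z": 16, "roll": 0, "claw": 0}
  ]
}}

```text
clock: 16.25
eef_pos: [603.5, 184.4, 254.4]
tool_rot: [3.136, -0.004, 1.192]
force: [0.6, 0.5, 0.2]
width: 84.7
```

Call:
{"name": "send_rows", "arguments": {
  "rows": [
    {"x": 0, "y": 4, "z": 0, "roll": 0, "claw": 0},
    {"x": 0, "y": 8, "z": 0, "roll": 0, "claw": 0},
    {"x": 0, "y": 12, "z": 0, "roll": 0, "claw": 0},
    {"x": 0, "y": 12, "z": 0, "roll": 0, "claw": 0},
    {"x": 0, "y": 12, "z": 0, "roll": 0, "claw": 0}
  ]
}}

```text
clock: 16.67
eef_pos: [600.0, 308.4, 248.4]
tool_rot: [-3.14, -0.001, 1.198]
force: [-0.4, -1.3, 0.2]
width: 85.2
```

```bash
python3 - <<'E'
from h import *
s=ctrl.read_state();print(s["eef_pos"].round(1),s["force"].round(1),s["width"].round(1))
im,d=ctrl.get_image("top");tray(d);sc,_=ctrl.get_image("scene")
cv2.imwrite("pics/t5.png",np.hstack([cv2.resize(im[150:280,150:300],(460,400),interpolation=cv2.INTER_CUBIC),cv2.resize(sc[90:340,180:380],(320,400))]))
E
```

```text
Traceback (most recent call last):
AttributeError: 'float' object has no attribute 'round'
```

```bash
python3 - <<'E'
from h import *
im,d=ctrl.get_image("top");tray(d);sc,_=ctrl.get_image("scene")
cv2.imwrite("pics/t5.png",np.hstack([cv2.resize(im[150:280,150:300],(460,400),interpolation=cv2.INTER_CUBIC),cv2.resize(sc[90:340,180:380],(320,400))]))
f=lambda p,z: w("top",(150+p[0]/3.0667,150+p[1]/3.0769),z=z)[:2]
E
```

```text
obj z126 [614.1 -20.8] r17 rad88.7 ang334.1
obj z139 [577.7  92.8] r22 rad86.5 ang59.9
obj z186 [492.2 -55.6] r25 rad84.8 ang240.2
obj z128 [458.1  58.2] r32 rad86.2 ang152.2
```

View pics/t5.png

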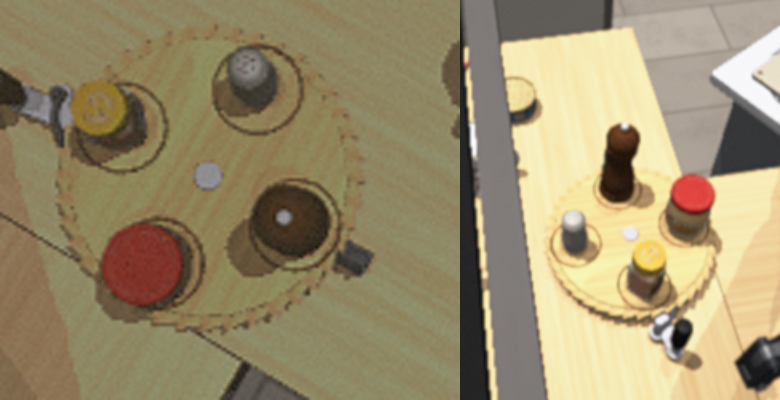

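Final view: mill upright in its ring at (290,222), in line with the hub (207,176) and the pointer (353,258). The jars stand and the gripper is clear of everything.

```bash
python3 -c "
from cell import ctrl
print(ctrl.finish_job())"
```

```text
the job is handed in; nothing more can be done
None
```

The pepper mill stands upright in its ring on the tray, and the tray has been turned by the lever until the mill is at the pointer. I handed the job in at about 17 s of the 64 s allowed; no verdict was reported.

- **Placing:** The arm stopped about 6 mm short over the mill, and the mill hung a few degrees tilted in the jaws. I corrected for that before setting it down.
- **First swing away:** The stop was felt at about 14 N. The mill and salt shaker, the two things checked, had not moved.
- **First pull:** I pulled the lever to its near stop, and the tray came along by 52.8°.
- **Second swing away:** The lever reached the stop again, and the tray had not moved.
- **Second pull:** I pulled in two steps, stopping when the mill was at the pointer.

**Last checks:** The mill was measured at 240.2–240.7° and its ring at about 242.4° (worked out from the last pull). The pointer is at about 241.7°, so both are within 1–2 mm of the mark. The mill sits about 3 mm off its ring's centre. All three jars stand and the tin is unmoved. The mug was mostly outside my last pictures, so I did not re-check it. The gripper is open and clear of everything.

**Disagreements:** The networks' position for the mill's base differed by up to about 10 mm from the depth fit. I relied on the depth fit, backed by the wrist camera.

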